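# Pack out a casting mould with spacer plates and hold the clamp on

### The arm

A 6-joint arm with a two-finger parallel gripper is mounted at the origin on a cart in front of the work surface, level with it; the furniture and walls round the work are solid. World frame = base frame: x ahead of the robot, y to its left, z up, the work surface at z = 0. Lengths are in m, angles in rad, forces in N, time in s.
With the tool pointing down it reaches from about 0.275 to 0.775 m from the base axis. Payload 14.6 kg.
Tool frame: the origin (TCP) lies at the very end of the fingers, on their centre line; the grasp point (between the pads) lies 19 mm behind it (manip.grasp_offset is the z of the grasp point in the tool frame, in m); z points along the fingers, y is the direction in which the jaws open and shut (so a half turn about z gives the same grasp; the last joint's range is limited). The gripper opens to 85 mm and grips with 20 to 120 N. Pads are 22 mm wide; open, the fingers measure 114 mm over their backs; the gripper's body (76 mm by 85 mm) begins 54 mm behind the grasp point. The pads swing forward as they close: fully open they stand 13 mm farther back than shut.
Start: joints at [0.995, 0.263, -0.048, 1.259, 0, 1.415], TCP at [0.214, 0.479, 0.231] pointing down, gripper open.
Joint ranges: [-2.65, 2.65], [-0.89, 1.7], [-1.18, 1.37], [-2.13, 2.11], [-1.35, 1.29], [-3.14, 3.14]. Speed limits (rad/s): [1.89, 1.89, 2.57, 2.79, 3.14, 3.14].

### API

Orientations are given as a rotation vector (axis times angle).
In Python, from bench import manip, jaws, cams gives the robot as it stands. Calls block until the motion is done:
- manip.move_pose(position, orientation): joint-space move of the TCP to a pose.
- manip.movel(position, ori=None, v=0.15, f_stop=None): straight line of the TCP; ori=None keeps the orientation; v is the mean speed in m/s. With f_stop (N) it stops when the force on the tool has changed by that much, and returns True; else False.
- manip.move_joints(angles): joint-space move.
- jaws.ungrasp() and jaws.grasp(grasp_force=None): open the fingers fully, or close them until they stop; grasp_force is the grip in N (None keeps the last).
- manip.hold(seconds).
- manip.solve_ik(position, orientation): joint angles nearest the present ones, or None.
- cams.get_image(name): name is "side" or "top" or "wrist"; returns the picture (420x560x3 uint8, blue, green, red); there is no depth.
- cams.camera_info(name): a dict with "K" (3x3 intrinsics, pixels), "world_to_cam" (4x4, takes a point from world to camera coordinates). Camera axes: x right, y down, z forward; pixel columns grow to the right and rows downward; lengths in m; the calibration is good to about 2 mm. A picture is of the moment at which its call begins: read the wrist's pose just before it. camera_info takes no time and is no camera call; for the wrist camera it gives the pose at the moment of the call.
A pose or a line that the arm cannot do raises manip.MotionError and nothing moves.
- manip.finish_job(): hands the job in, once; it reports no verdict.
Readings, each from a call of its own:
- manip.get_t(): time.
- manip.get_joint_pos(): joint angles.
- manip.get_qvel(): joint speeds.
- manip.get_tau(): joint torques, N m.
- manip.get_ee_pos(): TCP position.
- manip.get_orientation(): TCP orientation.
- manip.get_wrist_force(): force on the tool from outside, world axes, zero at the start.
- manip.get_torque(): the same for the moment, N m.
- manip.get_opening(): finger opening in m.
Only numpy, scipy, OpenCV 4.12 (cv2) and the standard library are available. Lean on these libraries where they do the work, as an engineer would, in place of code of your own. Each camera call takes 0.05 s, during which the arm holds its last target. There are 200 camera calls.

### The job

The casting mould in the metal frame has a gap between it and the spring clamp. Stand white spacer plates from the rack upright in that gap until there are enough that the clamp can press them tight against the mould, leaving any plates you do not need out of the frame. Then push the clamp's black tab towards the mould with the fingers until you feel it press the stack firmly, and finish while still holding it pressed there, since it springs back when let go; leave the other things on the bench where they are.

Things in the scene. Friction and masses are not known exactly. Their poses are not given: they have to be found in the camera images.
- frame: Aluminium frame fixed on the bench, 176x74 mm base (x -96 to 80 mm). Origin on the bench, mid-width. x = stacking direction, from clamp (robot's side) to mould; y across; z up. Floor for plates and mould at z = 8 mm. Rails at y = +-27 mm leave a channel 46 mm wide, rail tops z = 22 mm. End wall behind the mould x 70-78 mm, 48 mm high.
- mould: Steel two-part mould, 30 (frame x) x 44 x 40 mm high, fixed in the frame's channel, at a place along x that differs each time. Origin: centre of its underside, on the frame's floor; axes as the frame's. The face towards the clamp is at x = -15 mm from its origin.
- slider: Clamp slider: travels 0-20 mm along frame +x to a dead stop; a light spring (1-2 N) returns it. Origin at frame x = -39, z = 12 mm when retracted (the start). Its black upright tab, 12x32x64 mm, spans x = -32 to -20 mm from the origin, top 78 mm over the bench: push the back face (x = -32) to +x with closed fingertips or pinch it. 32 mm free between tab and pad.
- pad: Steel clamp pad 40 wide, top 46 mm over the bench, sprung on the slider's nose: gives up to 12 mm at 1 N/mm. Pressing face 12 mm in +x from its origin (frame x = -15 when retracted). Gap from it to the mould, retracted: 27-42 mm. The slack the plates leave must be at most 15 mm, else the slider meets its stop before pressing firmly: two or three plates.
- rack: Grey plastic rack fixed to the bench, 112 x 60 x 24 mm, origin at the centre of its underside, four slots across it at x = -36, -12, 12, 36 mm, 12.5 mm wide, slot floor at z = 6 mm, rib tops at z = 24 mm. The plates stand upright in the slots.
- plate_0: White plastic spacer plate, 10 mm thick (its x), about 30 g. Lower part 40 mm wide (y) and 40 mm high, above it a grip neck 26 mm wide and 7 mm thick from z = 39 to 63 mm. Origin: centre of its underside. Starts upright in the rack. Take it by the 26 mm width of the neck, from above. All four plates are alike.
- plate_1: White plastic spacer plate, 10 mm thick (its x), about 30 g. Lower part 40 mm wide (y) and 40 mm high, above it a grip neck 26 mm wide and 7 mm thick from z = 39 to 63 mm. Origin: centre of its underside. Starts upright in the rack. Take it by the 26 mm width of the neck, from above. All four plates are alike.
- plate_2: White plastic spacer plate, 10 mm thick (its x), about 30 g. Lower part 40 mm wide (y) and 40 mm high, above it a grip neck 26 mm wide and 7 mm thick from z = 39 to 63 mm. Origin: centre of its underside. Starts upright in the rack. Take it by the 26 mm width of the neck, from above. All four plates are alike.
- plate_3: White plastic spacer plate, 10 mm thick (its x), about 30 g. Lower part 40 mm wide (y) and 40 mm high, above it a grip neck 26 mm wide and 7 mm thick from z = 39 to 63 mm. Origin: centre of its underside. Starts upright in the rack. Take it by the 26 mm width of the neck, from above. All four plates are alike.
- timer: Bench timer, 60 x 68 x 18 mm, lying loose; leave alone. Origin: centre of underside.
- slide_pack: Open tray of glass slides, 60 x 82 x 28 mm, loose; leave alone. Origin: centre of underside.
- tape_roll: Roll of tape lying flat, 104 x 102 x 25 mm, loose; leave alone. Origin: centre of underside.
Not all that is in view belongs to the job. Leave any red look-alike of the plate_1 alone.

How it is judged:
On the way:
1. a spacer plate stands upright in the gap, let go ((((x of plate_0 in the frame of frame between -0.02 and 0.03 m and y of plate_0 in the frame of frame between -0.008 and 0.008 m and z of plate_0 in the frame of frame below 0.012 m and angle between plate_0's own z axis and vertical below 0.12 rad) and contact force between the fingers and plate_0 below 0.1 N) or ((x of plate_1 in the frame of frame between -0.02 and 0.03 m and y of plate_1 in the frame of frame between -0.008 and 0.008 m and z of plate_1 in the frame of frame below 0.012 m and angle between plate_1's own z axis and vertical below 0.12 rad) and contact force between the fingers and plate_1 below 0.1 N) or ((x of plate_2 in the frame of frame between -0.02 and 0.03 m and y of plate_2 in the frame of frame between -0.008 and 0.008 m and z of plate_2 in the frame of frame below 0.012 m and angle between plate_2's own z axis and vertical below 0.12 rad) and contact force between the fingers and plate_2 below 0.1 N) or ((x of plate_3 in the frame of frame between -0.02 and 0.03 m and y of plate_3 in the frame of frame between -0.008 and 0.008 m and z of plate_3 in the frame of frame below 0.012 m and angle between plate_3's own z axis and vertical below 0.12 rad) and contact force between the fingers and plate_3 below 0.1 N))), for 0.2 s.
At the end, for the whole second after the job is handed in: Fingers push the slider (>2.5 N), at rest (<10 mm/s); pad on a plate >3 N, a plate on the mould >2 N. Each plate stands in the channel between pad and mould (tilt <7 deg, within 8 mm of mid-channel, <4 mm off the floor) or is >100 mm from the frame origin (plan view) ((contact force between pad and plate_0 above 3 N or contact force between pad and plate_1 above 3 N or contact force between pad and plate_2 above 3 N or contact force between pad and plate_3 above 3 N) and (contact force between mould and plate_0 above 2 N or contact force between mould and plate_1 above 2 N or contact force between mould and plate_2 above 2 N or contact force between mould and plate_3 above 2 N) and contact force between the fingers and slider above 2.5 N and linear speed of slider below 0.01 m/s and ((x of plate_0 in the frame of frame between -0.02 and 0.03 m and y of plate_0 in the frame of frame between -0.008 and 0.008 m and z of plate_0 in the frame of frame below 0.012 m and angle between plate_0's own z axis and vertical below 0.12 rad) or horizontal distance between plate_0 and frame above 0.1 m) and ((x of plate_1 in the frame of frame between -0.02 and 0.03 m and y of plate_1 in the frame of frame between -0.008 and 0.008 m and z of plate_1 in the frame of frame below 0.012 m and angle between plate_1's own z axis and vertical below 0.12 rad) or horizontal distance between plate_1 and frame above 0.1 m) and ((x of plate_2 in the frame of frame between -0.02 and 0.03 m and y of plate_2 in the frame of frame between -0.008 and 0.008 m and z of plate_2 in the frame of frame below 0.012 m and angle between plate_2's own z axis and vertical below 0.12 rad) or horizontal distance between plate_2 and frame above 0.1 m) and ((x of plate_3 in the frame of frame between -0.02 and 0.03 m and y of plate_3 in the frame of frame between -0.008 and 0.008 m and z of plate_3 in the frame of frame below 0.012 m and angle between plate_3's own z axis and vertical below 0.12 rad) or horizontal distance between plate_3 and frame above 0.1 m)); the arm keeps its last pose, push and grip.
It fails at once if the timer is shifted by more than 25 mm (distance of timer from where it was at the start of the episode above 0.025 m).
It fails at once if the slide pack is shifted by more than 25 mm (distance of slide_pack from where it was at the start of the episode above 0.025 m).
It fails at once if the tape roll is shifted by more than 25 mm (distance of tape_roll from where it was at the start of the episode above 0.025 m).
It also fails if it takes over 72 s, if anything falls off the work surface, if the arm or the gripper's body presses on something with over 40 N, if the wrist force passes 120 N, or if a joint passes its speed limit or range.

## Working session

There is one attempt and no reset: what is moved stays moved. The work goes in short steps, each a Python script; the robot and the scene stay as the last script left them, time stands still between calls to the robot, and variables do not carry over. Pictures are saved under pics/ and viewed, about 8 in all and at most 12, crops included, and the job is handed in when it is done.

```bash
mkdir -p pics; ls; python3 - <<'E'
from bench import manip,jaws,cams
import cv2,numpy as np
for n in("top","side"):
    im=cams.get_image(n); cv2.imwrite(f"pics/{n}0.png",im)
    c=cams.camera_info(n); print(n,np.round(c["K"],1).tolist(),np.round(c["world_to_cam"],4).tolist())
print(manip.get_t(),manip.get_orientation(),manip.grasp_offset)
E
```

```text
pics
top [[535.3, 0.0, 284.7], [0.0, 535.3, 213.3], [0.0, 0.0, 1.0]] [[-0.0268, -0.9995, -0.0136, 0.0494], [-0.9817, 0.0289, -0.1885, 0.5287], [0.1888, 0.0083, -0.982, 1.4821], [0.0, 0.0, 0.0, 1.0]]
side [[509.6, 0.0, 284.9], [0.0, 509.6, 209.0], [0.0, 0.0, 1.0]] [[0.9913, -0.1316, 0.0042, -0.5507], [-0.0786, -0.6167, -0.7833, 0.0621], [0.1056, 0.7761, -0.6217, 1.291], [0.0, 0.0, 0.0, 1.0]]
0.1 [-6.56028809e-01 -3.07195375e+00  1.40545656e-03] -0.0187
```

View pics/top0.png

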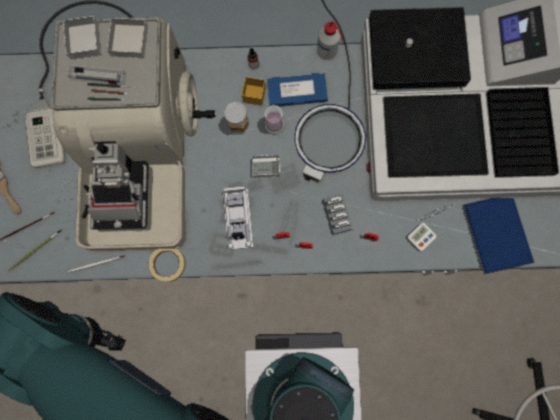

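View pics/side0.png

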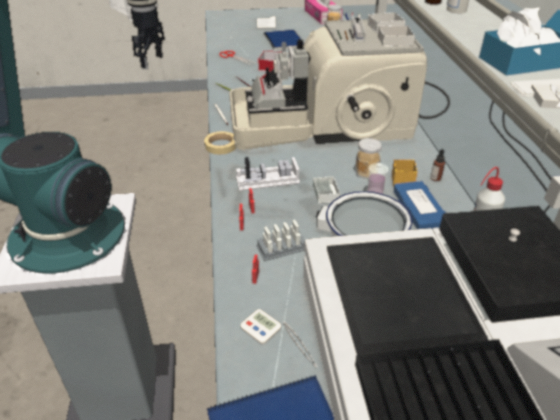

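Top view: the frame is at (238,217) and the rack with four white plates at (338,214). Red pieces lie at (282,236), (304,245) and (370,237); those are look-alikes to leave alone. I'll enlarge both views to confirm.

```bash
cat > h.py <<'E'
import numpy as np,cv2
def ray(ci,uv,z):
    K=np.array(ci["K"]);M=np.array(ci["world_to_cam"]);R=M[:3,:3];C=-R.T@M[:3,3]
    uv=np.atleast_2d(np.array(uv,float));d=(R.T@np.linalg.inv(K)@np.c_[uv,np.ones(len(uv))].T).T
    return C+d*((z-C[2])/d[:,2])[:,None]
def proj(ci,P):
    M=np.array(ci["world_to_cam"]);p=np.atleast_2d(P)@M[:3,:3].T+M[:3,3];q=p@np.array(ci["K"]).T
    return q[:,:2]/q[:,2:]
E
python3 - <<'E'
import cv2
from h import *
from bench import cams
a=cv2.imread("pics/top0.png")[170:270,205:395];b=cv2.imread("pics/side0.png")[150:270,220:340]
cv2.imwrite("pics/c1.png",np.vstack([cv2.resize(a,(760,400),interpolation=cv2.INTER_CUBIC)]))
ci=cams.camera_info("top")
print(ray(ci,[(238,217),(338,214),(283,236),(304,245),(370,237)],0.02).round(3))
E
```

```text
[[ 0.529  0.172  0.02 ]
 [ 0.529 -0.121  0.02 ]
 [ 0.469  0.042  0.02 ]
 [ 0.441 -0.018  0.02 ]
 [ 0.459 -0.21   0.02 ]]
```

View pics/c1.png

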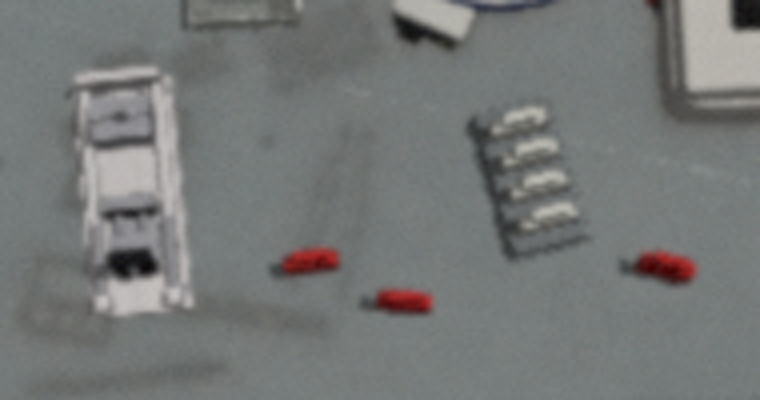

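The four white upright plates stand in the grey rack at top-image pixels (334..341, 200..224). The three red standing pieces, at (282,235), (306,245) and (371,236), are look-alikes. White in the rack fits the description. Next are wrist close-ups.

```bash
cat >> h.py <<'E'
from scipy.spatial.transform import Rotation as Rn
def ori(yaw):
    "tool down, jaw (y) axis along world (-sin yaw, cos yaw): yaw = heading of the frame's x"
    y=np.array([-np.sin(yaw),np.cos(yaw),0]);z=np.array([0,0,-1.]);x=np.cross(y,z)
    return Rn.from_matrix(np.c_[x,y,z]).as_rotvec()
E
python3 - <<'E'
from h import *
from bench import manip,cams
import pickle
o=ori(0.0);D={}
for n,p in(("frame",(0.50,0.17,0.30)),("rack",(0.50,-0.12,0.30))):
    manip.move_pose(p,o);manip.hold(0.2)
    ci=cams.camera_info("wrist");im=cams.get_image("wrist")
    D[n]=dict(K=np.array(ci["K"]),world_to_cam=np.array(ci["world_to_cam"]));cv2.imwrite(f"pics/w_{n}.png",im)
    M=D[n]["world_to_cam"];print(n,-M[:3,:3].T@M[:3,3],M[2,:3],manip.get_t())
pickle.dump(D,open("cal.pkl","wb"))
cv2.imwrite("pics/w0.png",np.vstack([cv2.imread("pics/w_frame.png"),cv2.imread("pics/w_rack.png")])[:, :] if 0 else cv2.imread("pics/w_frame.png"))
E
```

```text
frame [0.43223406 0.17096796 0.44189272] [ 0.26317493  0.00202992 -0.964746  ] 1.925
rack [ 0.4327196  -0.11871604  0.4419741 ] [ 0.26337112  0.0022227  -0.96469203] 3.2917
```

View pics/w_frame.png

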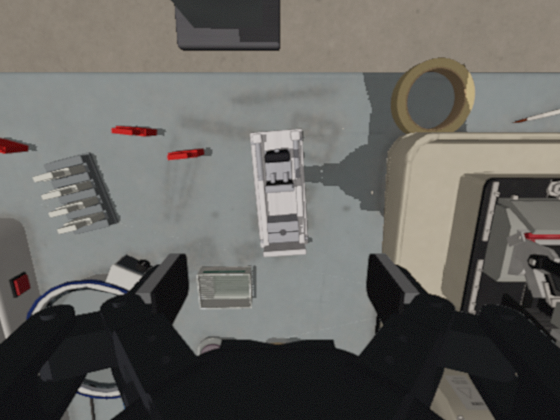

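View pics/w_rack.png

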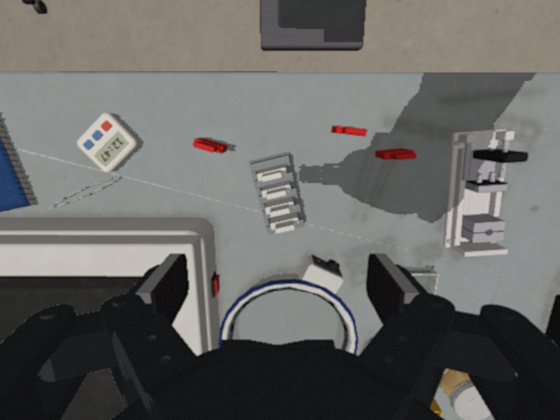

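Wrist view: the frame is at (283,190), with its mould at (283,232) and black tab at (277,157). The rack is at (277,192) in the second picture. I'll take closer looks for precision and combine them in one picture.

```bash
python3 - <<'E'
from h import *
from bench import manip,cams
import pickle
o=ori(0.0)
D=pickle.load(open("cal.pkl","rb"))
print(ray(D["frame"],[(283,232),(277,150)],0.05).round(3),ray(D["rack"],[(271,174),(285,227)],0.07).round(3))
T=[]
for n,p in(("rack2",(0.475,-0.11,0.16)),("frame2",(0.475,0.175,0.16))):
    manip.movel((*p[:2],0.25)) if n=="rack2" else manip.move_pose((*p[:2],0.25),o)
    manip.movel(p);manip.hold(0.2)
    ci=cams.camera_info("wrist");im=cams.get_image("wrist")
    D[n]=dict(K=np.array(ci["K"]),world_to_cam=np.array(ci["world_to_cam"]));cv2.imwrite(f"pics/w_{n}.png",im)
    T.append(im[20:320,80:480])
    if n=="rack2": manip.movel((*p[:2],0.25))
print(manip.get_t())
pickle.dump(D,open("cal.pkl","wb"))
cv2.imwrite("pics/w2.png",np.hstack(T))
# neck tops / white blobs in rack
im=cv2.imread("pics/w_rack2.png");hsv=cv2.cvtColor(im,cv2.COLOR_BGR2HSV)
m=((hsv[...,2]>185)&(hsv[...,1]<50)).astype(np.uint8)
for c in cv2.findContours(m,cv2.RETR_EXTERNAL,cv2.CHAIN_APPROX_NONE)[0]:
    if cv2.contourArea(c)>60: print(np.round(cv2.minAreaRect(c)[0]),np.round(cv2.minAreaRect(c)[1]),round(cv2.minAreaRect(c)[2]))
E
```

```text
[[0.574 0.18  0.05 ]
 [0.462 0.172 0.05 ]] [[ 0.49  -0.126  0.07 ]
 [ 0.561 -0.107  0.07 ]]
7.6667
[101. 395.] [49. 34.] 69
[ 15. 316.] [ 3. 30.] 90
[278. 306.] [ 5. 27.] 78
[270. 283.] [ 6. 28.] 77
[265. 259.] [ 6. 28.] 77
[257. 233.] [ 6. 29.] 77
[541. 271.] [35. 89.] 9
[513. 251.] [  6. 109.] 8
[552. 171.] [24. 13.] 90
[ 21. 176.] [66. 59.] 43
```

View pics/w2.png

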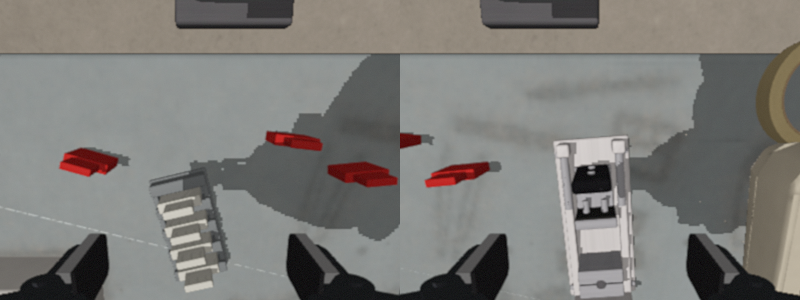

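```bash
python3 - <<'E'
from h import *
from bench import manip,cams
import pickle
D=pickle.load(open("cal.pkl","rb"))
P=ray(D["rack2"],[(278,306),(270,283),(265,259),(257,233)],0.069);print(P.round(4),np.diff(P,axis=0).round(4))
im=cv2.imread("pics/w_rack2.png");hsv=cv2.cvtColor(im,cv2.COLOR_BGR2HSV)
m=((hsv[...,2]>185)&(hsv[...,1]<50)).astype(np.uint8)
for c in cv2.findContours(m,cv2.RETR_EXTERNAL,cv2.CHAIN_APPROX_NONE)[0]:
    r=cv2.minAreaRect(c)
    if 60<cv2.contourArea(c) and 225<r[0][1]<310 and 240<r[0][0]<290:
        b=ray(D["rack2"],cv2.boxPoints(r),0.069)[:,:2]
        e=b[1]-b[0];f=b[2]-b[1]; e=max(e,f,key=np.linalg.norm);print(b.mean(0).round(4),[round(float(np.linalg.norm(x)),4) for x in(b[1]-b[0],b[2]-b[1])],np.degrees(np.arctan2(e[1],e[0])).round(1))
manip.movel((0.435,0.175,0.15));manip.hold(.2)
ci=cams.camera_info("wrist");im=cams.get_image("wrist")
D["f3"]=dict(K=np.array(ci["K"]),world_to_cam=np.array(ci["world_to_cam"]));cv2.imwrite("pics/w_f3.png",im)
pickle.dump(D,open("cal.pkl","wb"))
cv2.imwrite("pics/f3c.png",cv2.resize(im[80:280,200:360],None,fx=3,fy=3,interpolation=cv2.INTER_CUBIC))
E
```

```text
[[ 0.563  -0.1087  0.069 ]
 [ 0.5401 -0.1157  0.069 ]
 [ 0.5173 -0.1198  0.069 ]
 [ 0.4937 -0.1262  0.069 ]] [[-0.0229 -0.007   0.    ]
 [-0.0228 -0.0041  0.    ]
 [-0.0236 -0.0064 -0.    ]]
[ 0.5633 -0.1085] [0.0241, 0.0055] 103.4
[ 0.5403 -0.1154] [0.0243, 0.0054] 103.8
[ 0.5169 -0.1199] [0.0241, 0.0055] 103.5
[ 0.4939 -0.1259] [0.0244, 0.0056] 103.6
```

View pics/f3c.png

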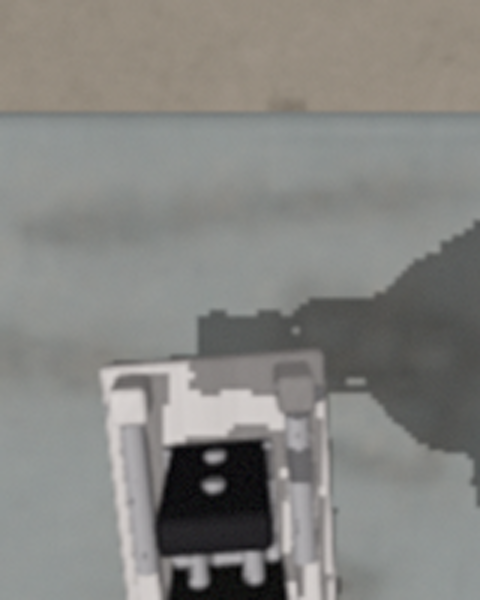

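The shot shows only the clamp end, with the base's rear corners at (233,203) and (307,197). In this camera frame +x runs downwards, so I'll step forward instead.

```bash
python3 - <<'E'
from h import *
from bench import manip,cams
import pickle
D=pickle.load(open("cal.pkl","rb"))
manip.movel((0.53,0.175,0.19));manip.hold(.2)
ci=cams.camera_info("wrist");im=cams.get_image("wrist")
D["f4"]=dict(K=np.array(ci["K"]),world_to_cam=np.array(ci["world_to_cam"]));cv2.imwrite("pics/w_f4.png",im)
pickle.dump(D,open("cal.pkl","wb"))
cv2.imwrite("pics/f4c.png",cv2.resize(im[90:290,200:380],None,fx=3,fy=3,interpolation=cv2.INTER_CUBIC))
P=ray(D["f3"],[(233.3,202.7),(307.3,196.7)],0.008);print(P.round(4),np.linalg.norm(P[1]-P[0]))
E
```

```text
[[0.4408 0.1329 0.008 ]
 [0.4348 0.2055 0.008 ]] 0.0728932570196408
```

View pics/f4c.png

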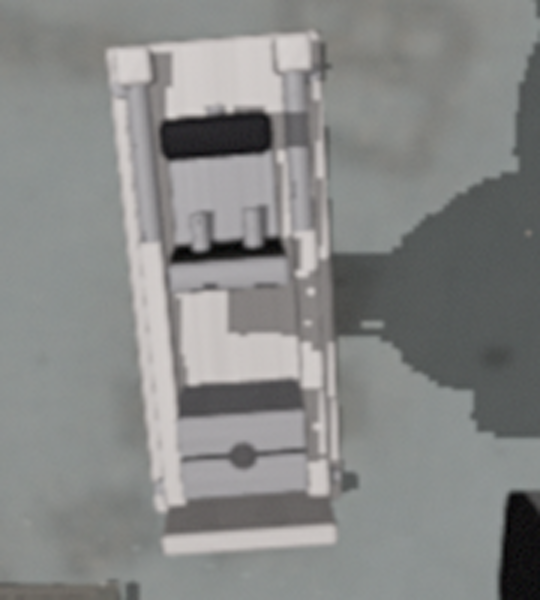

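Frame close-up, in crop pixels: base rear corners (107,50) and (322,32), tab top centre (217,136), pad front edge (172,291)–(288,281). The mould's top front edge runs (178,418)–(303,409), and the wall top is centred at (250,539). I'll turn these into positions.

```bash
python3 - <<'E'
from h import *
import pickle
D=pickle.load(open("cal.pkl","rb"))
def W(p,z): return ray(D["f4"],np.array(p)/3.+[200,90]-1/3,z)[:,:2]
base=W([(107,50),(322,32)],.008);wall=W([(165,537),(336,525),(165,553),(336,541)],.048)
mould=W([(178,418),(303,409),(183,500),(305,490)],.048);pad=W([(172,291),(288,281)],.046);tab=W([(163,122),(270,113),(165,158),(272,150)],.078)
tab3=ray(D["f3"],np.array([(172,447),(266,441),(160,515),(272,510)])/3.+[200,80]-1/3,.078)[:,:2]
for n,q in(("base",base),("wall",wall),("mould",mould),("pad",pad),("tab",tab),("tab3",tab3)):
    print(n,q.round(4).tolist(),"mean",q.mean(0).round(4),"w",np.linalg.norm(q[1]-q[0]).round(4),"yaw",np.degrees(np.arctan2(-(q[1]-q[0])[0],(q[1]-q[0])[1])).round(1))
e=wall.mean(0)-base.mean(0);print("axis len (exp .170)",np.linalg.norm(e),"yaw",np.degrees(np.arctan2(e[1],e[0])))
yaw=np.radians(np.degrees(np.arctan2(e[1],e[0])))
ex=e/np.linalg.norm(e);ey=np.array([-ex[1],ex[0]])
pts={-96:base.mean(0),74:wall.mean(0),-15:pad.mean(0),-65:tab.mean(0)}
O=np.mean([p-ex*k/1000 for k,p in pts.items()],0)
print("O",O,{k:((p-O)@np.c_[ex,ey]*1000).round(1).tolist() for k,p in pts.items()},"mould front",((mould[:2].mean(0)-O)@np.c_[ex,ey]*1000).round(1),"back",((mould[2:].mean(0)-O)@np.c_[ex,ey]*1000).round(1))
E
```

```text
base [[0.4418, 0.1329], [0.436, 0.2067]] mean [0.4389 0.1698] w 0.074 yaw 4.5
wall [[0.6054, 0.1525], [0.6008, 0.212], [0.6115, 0.1523], [0.6069, 0.2121]] mean [0.6062 0.1822] w 0.0597 yaw 4.3
mould [[0.5615, 0.1577], [0.5583, 0.1996], [0.5914, 0.1589], [0.5877, 0.2009]] mean [0.5747 0.1793] w 0.042 yaw 4.3
pad [[0.5185, 0.1563], [0.5152, 0.194]] mean [0.5169 0.1752] w 0.0378 yaw 5.0
tab [[0.4649, 0.1568], [0.4626, 0.1862], [0.4746, 0.1572], [0.4725, 0.1869]] mean [0.4686 0.1718] w 0.0295 yaw 4.6
tab3 [[0.4433, 0.1606], [0.4417, 0.1843], [0.4619, 0.1571], [0.4605, 0.1861]] mean [0.4519 0.172 ] w 0.0238 yaw 3.8
axis len (exp .170) 0.16770745040232027 yaw 4.246500349548377
O [0.53307993 0.17663377] {-96: [-94.4, 0.2], 74: [73.3, 0.2], -15: [-16.3, -0.3], -65: [-64.6, -0.1]} mould front [26.9  0. ] back [56.5 -0.9]
```

Measurements agree with the given sizes: base 74.0 mm wide, axis 168 against 170 mm, neck pitch 23.6 against 24 mm. Frame origin is (0.533,0.1767) with yaw 4.4°. The mould face is at about +27 mm, so the gap is about 42 mm and needs three plates (slack about 12 mm). Rack yaw is 13.6°. I'll place the first plate.

```bash
cat > pp.py <<'E'
from h import *
from bench import manip,jaws,cams
O=np.array([.533,.1767]);FY=np.radians(4.4);RY=np.radians(13.6)
N=[(.5633,-.1085),(.5403,-.1154),(.5169,-.1199),(.4939,-.1259)]
U=lambda a:np.array([np.cos(a),np.sin(a)])
F=lambda x,y=0.:O+x*U(FY)+y*np.array([-np.sin(FY),np.cos(FY)])
OFF=-0.004   # pads sit 4 mm clampwards of the neck's centre, clear of the plate already placed
def pick(i):
    p=np.array(N[i])+OFF*U(RY)
    jaws.ungrasp();manip.move_pose((*p,.16),ori(RY));manip.movel((*p,.047),v=.12,f_stop=8)
    jaws.grasp(30);print("pick",i,"opening",round(manip.get_opening(),4),"tcp",np.round(manip.get_ee_pos(),4))
    manip.movel((*p,.18),v=.15);print("after lift",round(manip.get_opening(),4))
def place(x):
    p=F(x+OFF)
    manip.move_pose((*p,.18),ori(FY));manip.movel((*p,.075),v=.15);manip.hold(.1)
    hit=manip.movel((*p,.0485),v=.04,f_stop=4);print("place hit",hit,np.round(manip.get_ee_pos(),4),np.round(manip.get_wrist_force(),1))
E
python3 - <<'E'
from pp import *
manip.movel((.53,.175,.25))
pick(0)
place(.020)
print(manip.get_t())
E
```

```text
pick 0 opening 0.025 tcp [ 0.5595 -0.1095  0.0472]
after lift 0.0247
place hit True [0.5487 0.1776 0.0489] [-0.2 -2.   6.5]
16.725
```

```bash
python3 - <<'E'
from pp import *
jaws.ungrasp();p=manip.get_ee_pos();manip.movel((p[0],p[1],.19),v=.2)
q=F(-.003);manip.movel((*q,.19));manip.hold(.2)
ci=cams.camera_info("wrist");im=cams.get_image("wrist")
cv2.imwrite("pics/p1.png",cv2.resize(im[120:300,200:380],None,fx=3,fy=3,interpolation=cv2.INTER_CUBIC))
# expected neck top at frame x=20 and y=+-13
print((proj(ci,[(*F(.020,y),.071) for y in(-.013,.013)])-[200,120])*3, manip.get_t())
E
```

```text
[[186.34382742 323.45197478]
 [270.81160846 323.38587083]] 18.725
```

View pics/p1.png

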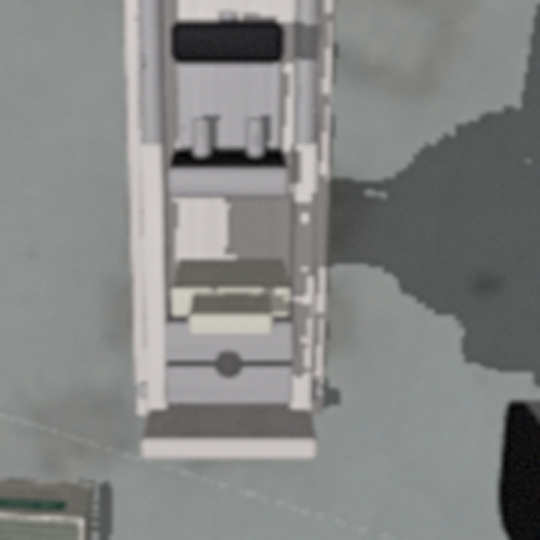

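Plate 1 stands upright and square in the channel next to the mould. Its neck top is at (231,323) in the crop, against (229,323) predicted. On to plates 2 and 3.

```bash
python3 - <<'E'
from pp import *
for i,x in((1,.0075),(2,-.005)):
    pick(i)
    if not .02<manip.get_opening()<.03: raise SystemExit("bad grip")
    place(x)
    if not .046<manip.get_ee_pos()[2]<.052: raise SystemExit("stuck high")
    jaws.ungrasp();p=manip.get_ee_pos();manip.movel((p[0],p[1],.19),v=.2)
manip.movel((*F(-.003),.19));manip.hold(.2)
im=cams.get_image("wrist")
cv2.imwrite("pics/p3.png",cv2.resize(im[120:300,200:380],None,fx=3,fy=3,interpolation=cv2.INTER_CUBIC));print(manip.get_t())
E
```

```text
pick 1 opening 0.025 tcp [ 0.5365 -0.1163  0.0471]
after lift 0.025
place hit True [0.5362 0.1766 0.0489] [-0.7 -2.   6.9]
pick 2 opening 0.0248 tcp [ 0.5131 -0.1208  0.0471]
after lift 0.0249
place hit True [0.5237 0.1756 0.0489] [-0.2 -2.8  6.1]
35.7083
```

View pics/p3.png

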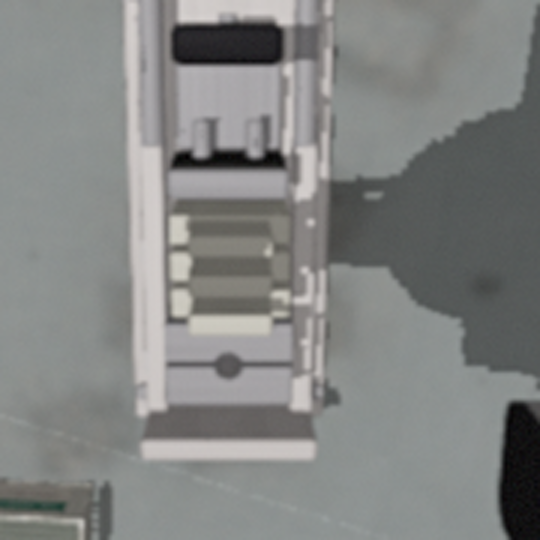

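All three stand upright with no neck overlap and the pad is clear. Now I'll push the tab.

```bash
python3 - <<'E'
from pp import *
jaws.grasp(30)
manip.movel((*F(-.098),.19),v=.2)
manip.movel((*F(-.098),.045),v=.12);manip.hold(.3)
f0=np.array(manip.get_wrist_force());e=np.r_[U(FY),0]
x=-.098
c=None
while x<-.058:
    x+=.001 if c is not None else .002
    manip.movel((*F(x),.045),v=.03);manip.hold(.1)
    f=(np.array(manip.get_wrist_force())-f0)@e;xa=(np.array(manip.get_ee_pos())[:2]-O)@U(FY)
    if c is None and f<-.6: c=xa
    print(f"{x*1000:.0f} act {xa*1000:.1f} F {f:.2f}")
    if f<-7.5 or (c is not None and xa-c>.0185): break
print(f0,c,manip.get_t())
E
```

```text
-96 act -96.0 F -0.38
-94 act -94.0 F 0.54
-92 act -92.0 F -0.05
-90 act -90.0 F 1.05
-88 act -88.0 F -0.72
-87 act -87.0 F 0.46
-86 act -86.0 F -0.65
-85 act -85.0 F 0.58
-84 act -84.0 F 1.02
-83 act -83.0 F 0.83
-82 act -82.0 F 0.05
-81 act -81.0 F -0.26
-80 act -80.1 F 0.22
-79 act -79.0 F -0.94
-78 act -77.9 F -1.18
-77 act -76.9 F -0.77
-76 act -76.0 F -0.55
-75 act -75.0 F 0.01
-74 act -73.9 F -0.33
-73 act -73.0 F -0.77
-72 act -72.0 F -0.86
-71 act -70.9 F -0.73
-70 act -70.0 F -0.51
-69 act -69.0 F -1.48
[-0.15530208 -0.21882155 -0.86631356] -0.08801804722046674 47.1583
```

The force noise (about 0.7 N) tripped the contact flag too early. I'll continue with averaged readings and no travel limit from that flag.

```bash
python3 - <<'E'
from pp import *
f0=np.array([-.15,-.22,-.87]);e=np.r_[U(FY),0]
x=-.069
while x<-.050:
    x+=.001
    manip.movel((*F(x),.045),v=.03)
    fs=[]
    for _ in range(6): manip.hold(.02);fs.append((np.array(manip.get_wrist_force())-f0)@e)
    f=np.mean(fs);xa=(np.array(manip.get_ee_pos())[:2]-O)@U(FY)
    print(f"{x*1000:.0f} act {xa*1000:.1f} F {f:.2f}")
    if f<-7.2: break
manip.hold(.3);print(manip.get_t())
im=cams.get_image("side")
ci=cams.camera_info("side");u,v=proj(ci,[(*F(0),.04)])[0].astype(int)
wi=cams.get_image("wrist")
cv2.imwrite("pics/end.png",np.hstack([cv2.resize(im[v-40:v+40,u-40:u+40],(400,400),interpolation=cv2.INTER_CUBIC),cv2.resize(wi[180:380,180:380],(400,400))]))
E
```

```text
-68 act -68.0 F -1.73
-67 act -67.1 F -2.68
-66 act -66.1 F -3.51
-65 act -65.1 F -5.03
-64 act -64.2 F -5.35
-63 act -63.3 F -6.39
-62 act -62.5 F -7.53
49.9083
```

View pics/end.png

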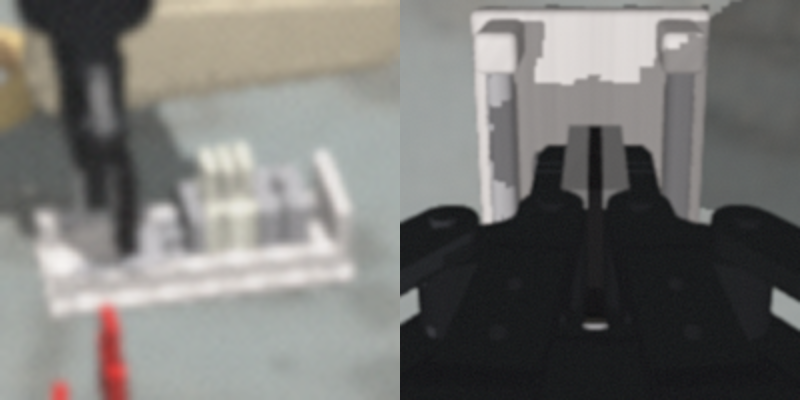

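The side view shows three plates upright and tight between pad and mould. The force rises at about 1 N/mm with no dead-stop jump. It is now about 7.5 N, of which roughly 6 N is on the pad. One steadiness check, then hand in.

```bash
python3 - <<'E'
from pp import *
f=[]
for _ in range(20): manip.hold(.02);f.append(manip.get_wrist_force()@np.r_[U(FY),0])
print(np.mean(f),np.abs(manip.get_qvel()).max(),manip.get_t())
manip.finish_job()
E
```

```text
-7.212306669413695 0.0013204321912522715 50.3417
the job is handed in; nothing more can be done
```

I stood three white plates upright in the gap, which measured about 42 mm, leaving about 12 mm of slack. The fourth plate stayed in the rack, and I did not touch the red look-alikes. Then I pushed the clamp's black tab with closed fingertips and handed the job in while still holding it pressed.

**Last checks:**
- **Push:** it held steady at about 7.2 N with the arm at rest. Force rose by about 1 N/mm at the end, which is the pad spring compressing, with no sign of the dead stop. I estimate about 6 N on the stack.
- **Plates:** the side picture showed all three plates upright and tight between pad and mould.
- **Time:** the job was handed in at 50.3 s.

**What disagreed:** while approaching the tab, force noise of about 0.7 N tripped my contact flag too early. I repeated the push with averaged readings. Positions measured in the pictures came out about 1.4% short along the frame, which did not affect the plate count.

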